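# Load the ultrasonic cleaner and start it

## Task

Run the spectacles through the ultrasonic cleaner: lift the lid off the cleaner by its handle and lay it the right way up in the middle of the black rubber mat, then lift the wire basket with the spectacles in it by its handle and lower it into the tank until it stands flat on the tank floor. Lift the lid back onto the cleaner so that it is fully seated, then pull the sprung round starter knob straight up to its stop, hold it there for half a second and let it spring back. Set basket and lid down rather than dropping them, keep the spectacles in the basket, and leave the other things on the bench where they are.

Things in the scene. Friction and masses are not known exactly. Their poses are not given: they have to be found in the camera images.
- cleaner: Bench-top ultrasonic cleaner, fixed to the bench: a bare steel open tank 136 mm (x) by 206 mm (y), 120 mm high, with a white control box (84 mm along y, 136 mm along x, 105 mm high) at its +y end. Origin on the bench under the middle of the tank. The tank opening is 120 mm (x) by 190 mm (y), walls 8 mm thick, inner floor 30 mm and rim 120 mm above the bench. The closed lid covers it at the start.
- tank_floor (a point): Middle of the tank's inner floor, 30 mm above the bench, axes as the cleaner's; the basket's origin comes here (about 14 mm of room all round)
- lid_seat (a point): Where the lid's origin lies when it is seated: over the middle of the tank, 6 mm below the rim (114 mm above the bench), axes as the cleaner's
- starter (a joint): Starter knob's travel: 0 pressed home by its spring, 0.028 m pulled straight up to its stop; the spring takes about 3 N at the start and 7 N at the stop and draws the knob back when let go
- knob (a point): Middle height of the round black knob's grip, on its axis, moves with it: on top of the control box, 145 mm along +y from the cleaner's origin. The knob is 34 mm across and 26 mm tall, its underside 15 mm and this point 29 mm above the box top when home (134 mm above the bench). Its axis is 42 mm from the edge of the closed lid; grip it with the fingers closing along the cleaner's x
- lid: Loose bare steel lid, 0.35 kg or so: a plate 136 mm (x) by 206 mm (y), 6 mm thick, over a skirt 108 by 178 mm and 6 mm deep that drops into the tank opening with 6 mm of room all round. Origin at the middle of the skirt's underside. z up. Fits with either long end towards the control box.
- lid_handle (a point): Middle of the lid's handle bar, 46 mm above the lid's origin: a dark straight bar along the lid's x, 86 mm long, 12 mm thick and 12 mm tall, on a post at each end; 28 mm of room under the bar
- basket: Loose steel wire basket standing on the bench, 92 mm (x) by 160 mm (y), walls 36 mm high, 0.25 kg or so; origin at the middle of its underside, z up. Total height with handle 78 mm. Fits the tank with its y along the tank's y, either way round.
- basket_handle (a point): Middle of the basket's fixed handle bar, 72 mm above the basket's origin: a straight bar along the basket's x, across the middle of the basket, 92 mm long, 12 mm thick and 12 mm tall, on a post at each end (80 mm between the posts)
- basket_floor (a point): Middle of the basket's inner floor, 4 mm above its origin
- spectacles: Folded spectacles, 42 mm by 130 mm, 16 mm high, loose in the basket; origin at the middle of the underside
- mat: Black rubber mat fixed on the bench, 150 mm (x) by 220 mm (y), 4 mm thick, to one side of the cleaner with the basket on the other; origin at the middle of its underside
- mug: Bystander: white mug, 76 mm across, 90 mm high, origin under its middle
- jar: Bystander: amber glass jar, 60 mm across, 85 mm high, origin under its middle
- beaker: Bystander: white plastic cup, 64 mm across, 85 mm high, origin under its middle
- file: Bystander: flat file with a wooden handle, 225 mm long, lying along its x, origin near its middle
- screwdriver: Bystander: screwdriver, 180 mm long, lying along its x
- pliers: Bystander: pliers, 135 mm long, lying along their x
There are look-alikes about, which are no part of the job. What is shaped like the lid but yellow is not meant.

How it is judged:
By the outcome, as a careful person would: the job done as asked, in the order asked, and still so for the second after the job is handed in, with the robot touching nothing.
It also fails if it takes over 72 s, if anything falls off the work surface, if the arm or the gripper's body presses on something with over 40 N, if the wrist force passes 120 N, or if a joint passes its speed limit or range.

## Robot

A 7-joint arm with a two-finger parallel gripper is mounted at the origin on the work surface. World frame = base frame: x ahead of the robot, y to its left, z up, the work surface at z = 0. Lengths are in m, angles in rad, forces in N, time in s.
With the tool pointing down it reaches from about 0.425 to 0.825 m from the base axis. Payload 3.6 kg.
Tool frame: the origin (TCP) lies where the fingers leave the gripper's body, on its centre line; the fingertips stand 73 mm ahead of it and the grasp point (between the pads) lies 54 mm ahead of it; z points along the fingers, y is the line along which they close (so a half turn about z gives the same grasp; the last joint's range is limited). The gripper opens to 85 mm and grips with 20 to 120 N. Pads are 22 mm wide; open, the fingers measure 114 mm over their backs; the gripper's body (76 mm by 85 mm) begins 54 mm behind the grasp point. The pads swing forward as they close: fully open they stand 13 mm farther back than shut.
Start: joints at [-1.321, 0.615, -0.013, 1.423, 0.008, 1.103, -0.04], TCP at [0.177, 0.625, 0.304] pointing down, gripper open.
Joint ranges: [-3.12, 3.12], [-0.3, 2.06], [-1.34, 1.32], [0.26, 2.42], [-1.36, 4.5], [0.01, 1.98], [-2.84, 2.84]. Speed limits (rad/s): [2.79, 2.79, 3.14, 3.14, 3.14, 3.14, 3.14].

## Interface

Orientations are given as a unit quaternion [x, y, z, w].
In Python, from station import arm, snapshot, camera_info, ticket gives the robot as it stands. Calls block until the motion is done:
- arm.movep(position, orientation): joint-space move of the TCP to a pose.
- arm.line_to(position, velocity=0.15, ori=None): straight line of the TCP; ori=None keeps the orientation; velocity is the mean speed in m/s.
- arm.move_j(angles): joint-space move.
- arm.move_gripper(opening, effort=None): opening from 0.0 (shut) to 1.0 (fully open); effort is the grip in N (None keeps the last); returns when the fingers have stopped.
- arm.pause(seconds).
- arm.ik(position, orientation): joint angles nearest the present ones, or None.
- snapshot(name): name is "side" or "top"; returns the picture (400x640x3 uint8, blue, green, red); there is no depth.
- camera_info(name): a dict with "fx", "fy", "cx", "cy" (pixels), "R" (3x3) and "t" (3): a world point X has camera coordinates R X + t. Camera axes: x right, y down, z forward; pixel columns grow to the right and rows downward; lengths in m; the calibration is good to about 2 mm. A picture is of the moment at which its call begins. camera_info takes no time and is no camera call.
A pose or a line that the arm cannot do raises arm.MotionError and nothing moves.
- ticket.finish_job(): hands the job in; it is judged then, once.
Readings, each from a call of its own:
- arm.read_time(): time.
- arm.read_joint_positions(): joint angles.
- arm.read_dq(): joint speeds.
- arm.read_effort(): joint torques, N m.
- arm.read_tool_pos(): TCP position.
- arm.read_eef_rot(): TCP orientation.
- arm.read_ft_force(): force on the tool from outside, world axes, zero at the start.
- arm.read_wrist_torque(): the same for the moment, N m.
- arm.read_opening(): opening from 0.0 (shut) to 1.0 (fully open).
- arm.read_finger_force(): force on a finger pad.
Only numpy, scipy, OpenCV 4.12 (cv2) and the standard library are available. Lean on these libraries where they do the work, as an engineer would, in place of code of your own. Each camera call takes 0.05 s, during which the arm holds its last target. There are 200 camera calls.

## Working session

There is one attempt and no reset: what is moved stays moved. The work goes in short steps, each a Python script; the robot and the scene stay as the last script left them, time stands still between calls to the robot, and variables do not carry over. Pictures are saved under pics/ and viewed, at most 10 in all, crops included, and the job is handed in when it is done.

```bash
ls; mkdir -p pics
python3 - <<'E'
from station import arm,snapshot,camera_info
import cv2,numpy as np
for n in("top","side"):
    cv2.imwrite(f"pics/{n}0.png",snapshot(n)); c=camera_info(n)
    print(n,c["fx"],c["cx"],c["cy"],np.round(c["R"],3).tolist(),np.round(c["t"],3), -np.array(c["R"]).T@c["t"])
print(arm.read_time(),arm.read_eef_rot())
E
```

```text
pics
top 401.5380343449242 322.62437647704115 196.878293269805 [[-0.02, -1.0, -0.003], [-0.98, 0.02, -0.199], [0.199, -0.001, -0.98]] [-0.012  0.565  1.089] [ 0.33751044 -0.02250454  1.17918851]
side 392.7777640065478 325.5178539262708 201.17164034261995 [[0.969, -0.245, -0.015], [-0.158, -0.577, -0.801], [0.188, 0.779, -0.598]] [-0.529  0.173  1.127] [ 0.32808794 -0.90809422  0.8043369 ]
0.1 [ 1.37413076e-01  9.90513098e-01 -1.19459335e-03 -1.51699703e-04]
```

View pics/top0.png

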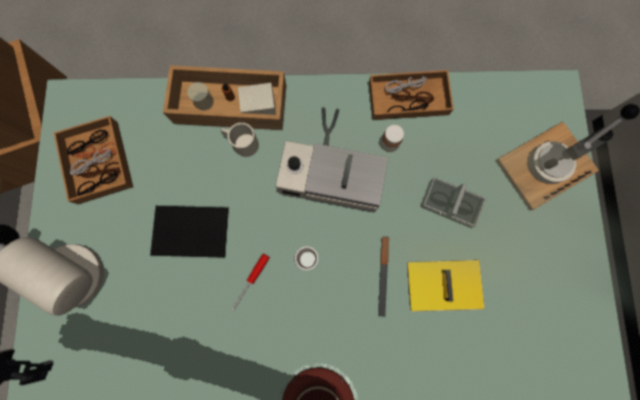

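View pics/side0.png

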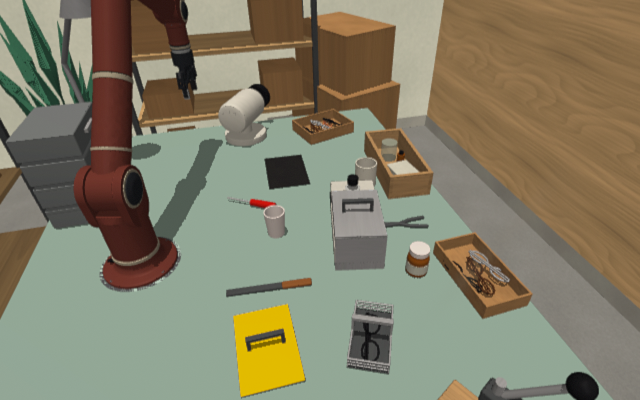

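Run:
```python
import cv2,numpy as np
t=cv2.imread("pics/top0.png");s=cv2.imread("pics/side0.png")
r=lambda a,k:cv2.resize(a,None,fx=k,fy=k,interpolation=cv2.INTER_CUBIC)
a=r(t[135:235,270:400],6)[:, :] # 780x600
cv2.imwrite("pics/c1.png",a)
b=r(s[165:275,320:400],5); c=r(s[290:380,340:405],6)
o=np.zeros((555,795,3),np.uint8);o[:550,:400]=b;o[:540,405:795]=c
cv2.imwrite("pics/c2.png",o)
d=r(t[170:235,410:495],7);cv2.imwrite("pics/c3.png",d)
```

```text
(no output)
```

View pics/c1.png

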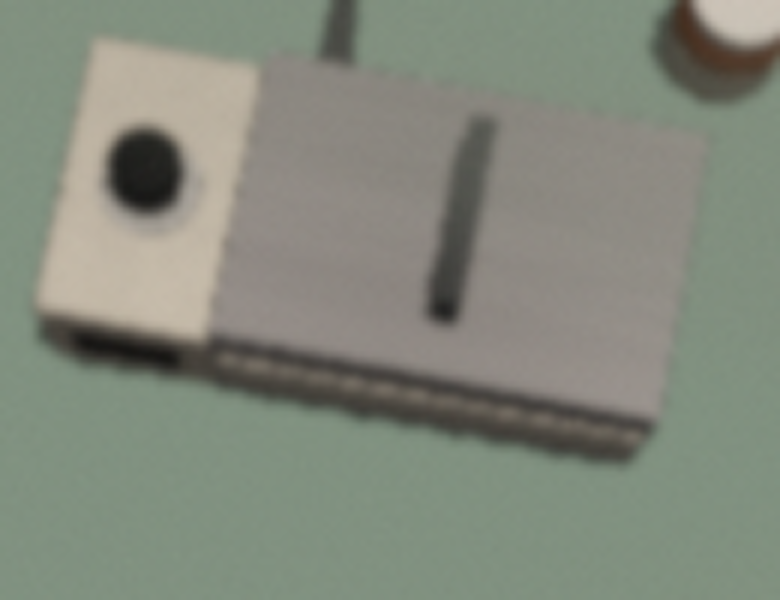

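View pics/c2.png

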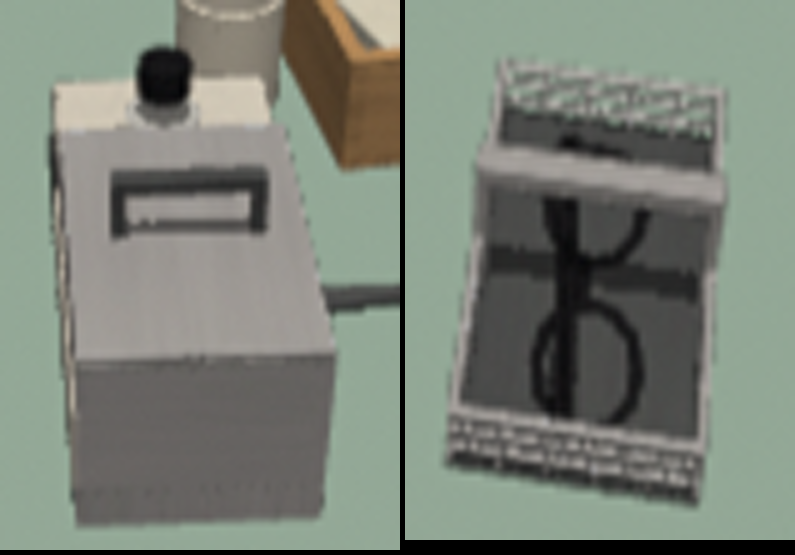

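View pics/c3.png

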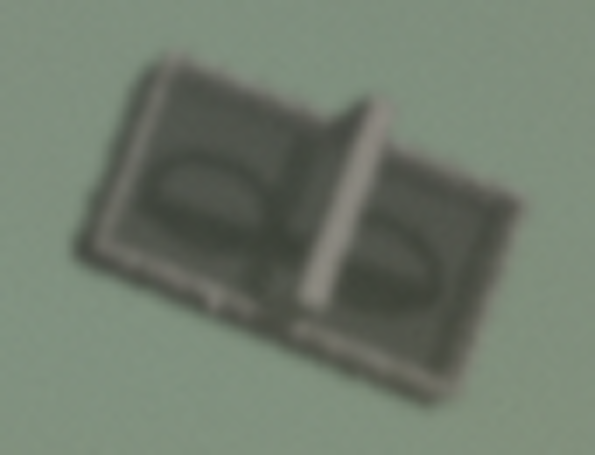

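The top view shows the cleaner at about (332,176), with the grey lid and its dark handle at (347,171), the knob at (294,163), the mat at (190,231) and the basket at (453,202). There are two lid-shaped things: the grey one on the tank at (347,176) and the yellow one at (446,286). The grey one is meant because it is bare steel and closes the tank, and the crop confirms it. The other spectacles are in wooden boxes, and only one wire basket holds a pair. Next I'll measure with masks and triangulation.

```bash
cat > h.py <<'E'
import cv2,numpy as np
from station import arm,snapshot,camera_info,ticket
from scipy.spatial.transform import Rotation as Rn
CI={n:camera_info(n) for n in("top","side")}
for c in CI.values(): c["R"]=np.array(c["R"]);c["t"]=np.array(c["t"]);c["K"]=np.array([[c["fx"],0,c["cx"]],[0,c["fy"],c["cy"]],[0,0,1]])
def plane(n,p,z):
    c=CI[n];o=-c["R"].T@c["t"]
    d=(c["R"].T@np.linalg.inv(c["K"])@np.c_[np.reshape(p,(-1,2)),np.ones(np.size(p)//2)].T).T
    return o+d*((z-o[2])/d[:,2])[:,None]
def tri(a,b):
    P=[CI[n]["K"]@np.c_[CI[n]["R"],CI[n]["t"]] for n in("top","side")]
    X=cv2.triangulatePoints(P[0],P[1],np.array(a,float).T,np.array(b,float).T);return (X[:3]/X[3]).T
def proj(n,X):
    c=CI[n];q=(c["K"]@(c["R"]@np.reshape(X,(-1,3)).T+c["t"][:,None])).T;return q[:,:2]/q[:,2:]
E
python3 - <<'E'
from h import *
np.set_printoptions(precision=4,suppress=True)
f=lambda p,k,o:(np.array(p)+.5)/k-.5+o
def rep(l,X): 
    print(l,X.tolist() and X, "mean",X.mean(0))
a=f([(262,55),(708,135),(658,422),(215,340)],6,(270,135))
b=f([(278,125),(335,352),(75,360),(62,132)],5,(320,165))
rep("plate",tri(a,b));rep("plate top z.126",plane("top",a,.126));rep("side",plane("side",b,.126))
rep("lidbar",tri(f([(484,117),(445,302)],6,(270,135)),f([(268,172),(112,178)],5,(320,165))))
a=f([(172,60),(522,205),(450,390),(100,248)],7,(410,170))
b=f([(722-405,90),(705-405,440),(452-405,410),(503-405,62)],6,(340,290))
rep("rim",tri(a,b))
rep("rim top",plane("top",a,.036));rep("rim side",plane("side",b,.036))
rep("bbar",tri(f([(377,100),(315,300)],7,(410,170)),f([(724-405,188),(480-405,155)],6,(340,290))))
# masks: mat, knob, lid bar
for n in("top","side"):
    im=cv2.imread(f"pics/{n}0.png"); v=im.max(2)
    for lab,box,th in (("mat",(140,195,240,265) if n=="top" else (255,145,320,195),40),("knob",(284,152,303,174) if n=="top" else (344,172,362,188),50)):
        x0,y0,x1,y1=box;m=(v[y0:y1,x0:x1]<th).astype(np.uint8)
        c=max(cv2.findContours(m,0,2)[0],key=cv2.contourArea)
        q=cv2.boxPoints(cv2.minAreaRect(c))+(x0,y0);mo=cv2.moments(m,True);g=np.array([mo["m10"]/mo["m00"]+x0,mo["m01"]/mo["m00"]+y0])
        h=cv2.convexHull(c);ap=cv2.approxPolyDP(h,4,True)[:,0]+(x0,y0)
        if lab=="mat": rep(n+lab,plane(n,ap,.004))
        else: print(n,lab,g,cv2.minAreaRect(c)[1]);globals()[n]=g
print(tri([top],[side]), plane("top",top,.147))
E
```

```text
plate [[ 0.7023 -0.0007  0.121 ]
 [ 0.6595 -0.2037  0.1224]
 [ 0.5272 -0.1746  0.1225]
 [ 0.5705  0.0221  0.1241]] mean [ 0.6149 -0.0892  0.1225]
plate top z.126 [[ 0.7006 -0.0008  0.126 ]
 [ 0.6582 -0.2031  0.126 ]
 [ 0.5261 -0.174   0.126 ]
 [ 0.5673  0.0223  0.126 ]] mean [ 0.6131 -0.0889  0.126 ]
side [[ 0.6995 -0.0074  0.126 ]
 [ 0.6578 -0.2074  0.126 ]
 [ 0.5267 -0.1783  0.126 ]
 [ 0.5728  0.02    0.126 ]] mean [ 0.6142 -0.0933  0.126 ]
lidbar [[ 0.6575 -0.0987  0.164 ]
 [ 0.5745 -0.0791  0.1623]] mean [ 0.616  -0.0889  0.1631]
rim [[ 0.6214 -0.3525  0.034 ]
 [ 0.5574 -0.493   0.0342]
 [ 0.4787 -0.4569  0.0301]
 [ 0.5413 -0.3165  0.0343]] mean [ 0.5497 -0.4047  0.0332]
rim top [[ 0.6186 -0.3515  0.036 ]
 [ 0.5539 -0.4917  0.036 ]
 [ 0.4776 -0.4546  0.036 ]
 [ 0.5394 -0.3158  0.036 ]] mean [ 0.5474 -0.4034  0.036 ]
rim side [[ 0.6232 -0.3537  0.036 ]
 [ 0.5603 -0.4939  0.036 ]
 [ 0.4779 -0.4604  0.036 ]
 [ 0.5426 -0.3177  0.036 ]] mean [ 0.551  -0.4064  0.036 ]
bbar [[ 0.592  -0.4224  0.0732]
 [ 0.5094 -0.3888  0.0778]] mean [ 0.5507 -0.4056  0.0755]
topmat [[0.552  0.4722 0.004 ]
 [0.5447 0.2609 0.004 ]
 [0.4066 0.2687 0.004 ]
 [0.4164 0.4753 0.004 ]] mean [0.4799 0.3693 0.004 ]
top knob [293.5484 163.1398] (10.0, 9.0)
sidemat [[0.5555 0.4576 0.004 ]
 [0.5457 0.2588 0.004 ]
 [0.4084 0.2701 0.004 ]
 [0.4197 0.471  0.004 ]] mean [0.4823 0.3644 0.004 ]
side knob [352.4433 179.8454] (10.0, 9.0)
[[0.6459 0.0532 0.1314]] [[0.6402 0.0522 0.147 ]]
```

```bash
cat >> h.py <<'E'
LID=np.array([.6138,-.0900]);LY=-.207;BAS=np.array([.5497,-.405]);BY=-.425;MAT=np.array([.481,.367]);MY=-.045
KNOB=LID+.145*np.array([-np.sin(LY),np.cos(LY)])
def Q(yaw): # closing direction (tool y) = yaw-rotated world y, tool down
    y=np.array([-np.sin(yaw),np.cos(yaw),0]);z=np.array([0,0,-1.]);return Rn.from_matrix(np.c_[np.cross(y,z),y,z]).as_quat()
def P(xy,z): return [float(xy[0]),float(xy[1]),float(z)]
def F(): return np.round(arm.read_ft_force(),1).tolist()
def st(l): print(l,"t%.1f"%arm.read_time(),np.round(arm.read_tool_pos(),4).tolist(),"F",F(),"op %.3f"%arm.read_opening(),"ff",np.round(arm.read_finger_force(),1))
def lower(xy,z0,z1,dF=4,step=.002):
    "guarded descent: stop when the upward force rises by dF"
    arm.pause(.2);f0=arm.read_ft_force()[2];z=z0
    while z>z1:
        z-=step;arm.line_to(P(xy,z),velocity=.03)
        f=arm.read_ft_force()[2]
        if f-f0>dF: break
    print("lowered to %.4f dF %.1f"%(z,f-f0));return z
E
python3 - <<'E'
from h import *
for n,p,z,y in(("lid",LID,.33,LY),("lid",LID,.214,LY),("mat",MAT,.33,MY),("mat",MAT,.1,MY),("bas",BAS,.33,BY),("bas",BAS,.126,BY),("tank",LID,.156,LY),("knob",KNOB,.188,LY+np.pi/2),("knob",KNOB,.188,LY-np.pi/2)):
    q=arm.ik(P(p,z),Q(y));print(n,z,None if q is None else np.round(q,2))
arm.movep(P(LID,.30),Q(LY));st("above")
arm.line_to(P(LID,.214),velocity=.12);st("at")
arm.move_gripper(0.0,60);st("closed")
arm.line_to(P(LID,.224),velocity=.05);st("up1")
cv2.imwrite("pics/s1.png",snapshot("side"))
E
```

```text
lid 0.33 [-0.09  0.56  0.33  1.49 -0.19  1.13  1.65]
lid 0.214 [ 0.03  0.66  0.14  1.62 -0.12  0.86  1.58]
mat 0.33 [-0.66  0.52 -0.05  1.52  0.03  1.1   0.81]
mat 0.1 [-0.65  0.8  -0.06  1.74  0.08  0.61  0.77]
bas 0.33 [ 0.19  0.78  0.89  1.29 -0.6   1.34  2.21]
bas 0.126 [ 0.53  0.86  0.13  1.49 -0.14  0.81  1.86]
tank 0.156 [ 0.08  0.73  0.04  1.67 -0.04  0.74  1.51]
knob 0.188 [ 0.1   0.75 -0.38  1.56  0.33  0.9   2.54]
knob 0.188 [-0.35  0.76  0.42  1.57 -0.37  0.89 -0.  ]
above t3.0 [0.614, -0.0886, 0.2999] F [-0.7, -0.6, 0.9] op 1.000 ff 0.0
at t3.9 [0.6143, -0.0902, 0.2148] F [-0.4, 0.1, 1.1] op 1.003 ff 0.0
closed t4.6 [0.6139, -0.09, 0.2143] F [-0.1, 0.6, 2.1] op 0.124 ff 59.3
up1 t4.9 [0.6136, -0.09, 0.2238] F [0.7, -0.2, -4.7] op 0.133 ff 58.5
```

Run:
```python
from h import *
arm.line_to(P(LID,.32),velocity=.15);st("up")
arm.movep(P(MAT,.25),Q(MY)) if False else arm.movep(P(MAT,.32),Q(MY));st("over mat")
arm.line_to(P(MAT,.112),velocity=.15)
z=lower(MAT,.112,.098,step=.002);st("down")
arm.pause(.2);arm.move_gripper(.6);st("open")
arm.line_to(P(MAT,.25),velocity=.2)
arm.movep(P(BAS,.25),Q(BY));st("above basket")
a=snapshot("side");b=snapshot("top")
cv2.imwrite("pics/s2.png",a);cv2.imwrite("pics/t2.png",b)
k=lambda x:cv2.resize(x,None,fx=3,fy=3,interpolation=2)
o=np.zeros((600,790,3),np.uint8);o[:240,:330]=k(b[190:270,135:245]);o[:225,340:640]=k(a[125:200,245:345])
o[250:595,:375]=k(a[165:280,320:445]);o[250:565,380:680]=k(b[130:235,275:375])
cv2.imwrite("pics/c4.png",o)
```

```text
up t5.8 [0.6131, -0.0898, 0.3188] F [-1.2, 0.3, -5.2] op 0.127 ff 58.5
over mat t7.5 [0.4825, 0.365, 0.3201] F [0.2, -0.3, -4.3] op 0.129 ff 58.5
lowered to 0.1020 dF 12.9
down t10.5 [0.4814, 0.3671, 0.1043] F [-3.1, -1.7, 9.6] op 0.128 ff 60.4
open t11.2 [0.481, 0.367, 0.1018] F [-0.4, -0.0, -0.2] op 0.601 ff 0.0
above basket t14.8 [0.5508, -0.4035, 0.2499] F [0.2, 0.5, 0.4] op 0.600 ff 0.0
```

View pics/c4.png

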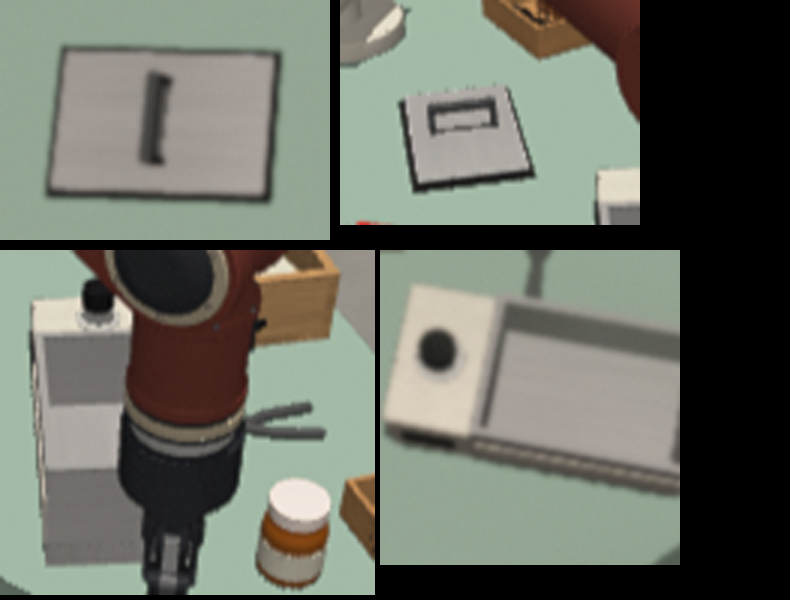

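The lid lies flat and centred on the mat, with an even black border in both views. The tank is open. Next I'll grasp the basket.

Run:
```python
from h import *
arm.line_to(P(BAS,.125),velocity=.12);arm.pause(.2);st("at")
arm.move_gripper(0.0,60);st("closed")
arm.line_to(P(BAS,.135),velocity=.04);st("up1")
if arm.read_opening()>.08:
    arm.line_to(P(BAS,.31),velocity=.12)
    arm.movep(P(LID,.31),Q(LY));arm.pause(.3);st("over tank")
    a=snapshot("side");b=snapshot("top")
    k=lambda x:cv2.resize(x,None,fx=4,fy=4,interpolation=2)
    o=np.zeros((600,795,3),np.uint8);o[:600,:340]=k(a[110:260,315:400]);o[:480,345:785]=k(b[120:240,270:380])
    cv2.imwrite("pics/c5.png",o)
```

```text
at t16.3 [0.55, -0.4052, 0.1259] F [-0.6, -0.4, 0.2] op 0.598 ff 0.0
closed t16.7 [0.5497, -0.4052, 0.1253] F [-0.5, -0.0, 1.8] op 0.130 ff 59.1
up1 t17.1 [0.5497, -0.4049, 0.1349] F [0.3, 0.8, -3.3] op 0.131 ff 58.4
over tank t20.2 [0.6137, -0.0912, 0.31] F [-0.3, 0.2, -3.6] op 0.128 ff 58.4
```

View pics/c5.png

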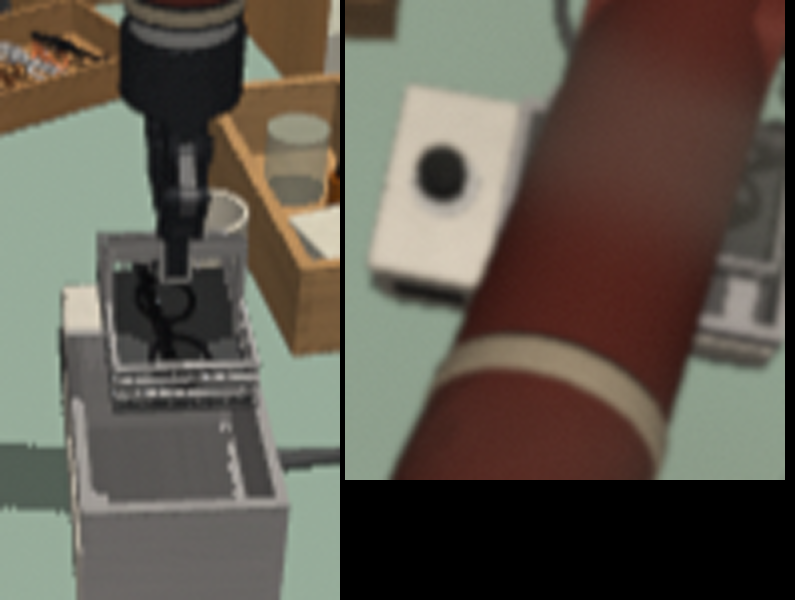

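The basket hangs level with the spectacles inside, and it is lined up over the tank opening. I'll lower it under guard.

Run:
```python
from h import *
arm.line_to(P(LID,.26),velocity=.15)
z=lower(LID,.26,.168,dF=6,step=.023)
if z<.17:
    z=lower(LID,.168,.151,dF=3,step=.002);st("down")
    if z<.16:
        arm.pause(.2);arm.move_gripper(.5);arm.pause(.2);st("open")
        arm.line_to(P(LID,.30),velocity=.15)
        arm.movep(P(MAT,.20),Q(MY));st("mat")
        a=snapshot("side");b=snapshot("top");cv2.imwrite("pics/s3.png",a);cv2.imwrite("pics/t3.png",b)
        k=lambda x:cv2.resize(x,None,fx=4,fy=4,interpolation=2)
        o=np.zeros((600,795,3),np.uint8);o[:480,:340]=k(a[160:280,315:400]);o[:360,345:785]=k(b[135:225,280:390])
        cv2.imwrite("pics/c6.png",o)
```

```text
lowered to 0.1450 dF 51.2
lowered to 0.1500 dF -23.8
down t28.7 [0.614, -0.0902, 0.1551] F [-9.3, 2.6, 24.9] op 0.128 ff 62.3
open t29.5 [0.6138, -0.09, 0.1496] F [-0.1, -0.1, -0.7] op 0.497 ff 0.0
mat t32.4 [0.4825, 0.3653, 0.2004] F [0.7, -0.7, 0.3] op 0.500 ff 0.0
```

View pics/c6.png

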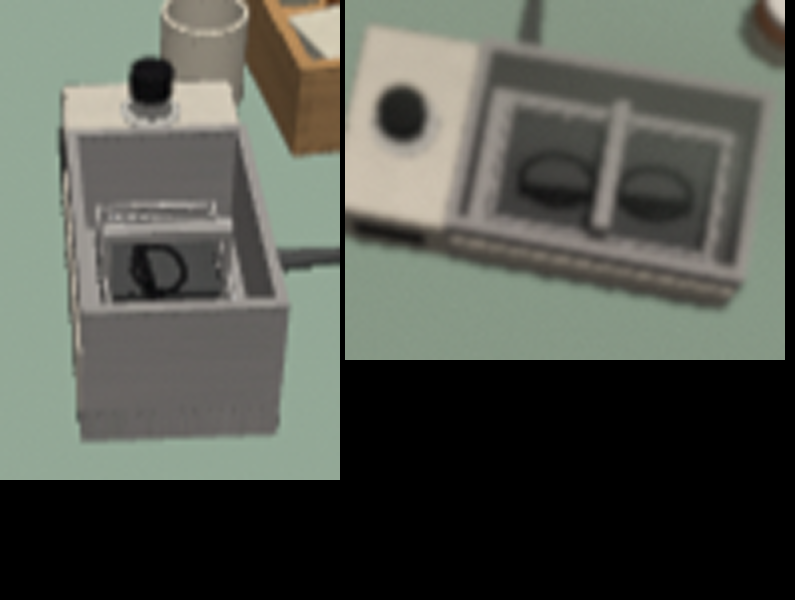

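The basket stands flat in the tank with the spectacles inside. The overshoot came from my 23 mm guard step, which pressed it down at about 51 N; that is within limits. Now I'll return the lid.

Run:
```python
from h import *
arm.line_to(P(MAT,.104),velocity=.12);arm.pause(.2)
arm.move_gripper(0.0,60);st("closed")
arm.line_to(P(MAT,.114),velocity=.05);st("up1")
if arm.read_opening()>.08:
    arm.line_to(P(MAT,.32),velocity=.2)
    arm.movep(P(LID,.32),Q(LY));arm.pause(.2);st("over tank")
    arm.line_to(P(LID,.223),velocity=.12);arm.pause(.2);st("near")
    z=lower(LID,.223,.2125,dF=4,step=.0015);st("down")
    cv2.imwrite("pics/s4.png",snapshot("side"))
```

```text
closed t34.0 [0.4811, 0.3672, 0.1044] F [-1.0, -0.2, 3.3] op 0.130 ff 59.7
up1 t34.4 [0.4808, 0.3669, 0.1139] F [-0.3, 0.4, -4.6] op 0.129 ff 58.8
over tank t37.5 [0.6141, -0.0885, 0.3199] F [1.1, -1.1, -4.2] op 0.128 ff 58.8
near t38.6 [0.6142, -0.0901, 0.2239] F [1.0, -0.2, -4.7] op 0.127 ff 58.8
lowered to 0.2125 dF 9.9
down t40.6 [0.614, -0.0901, 0.2144] F [-3.7, 1.4, 6.2] op 0.127 ff 60.2
```

Run:
```python
from h import *
arm.pause(.2);arm.move_gripper(.5);st("open")
arm.line_to(P(LID,.29),velocity=.2)
arm.move_gripper(1.0)
arm.movep(P(KNOB,.26),Q(LY-np.pi/2));arm.pause(.2);st("above knob");print(KNOB)
a=snapshot("side");b=snapshot("top");cv2.imwrite("pics/s5.png",a);cv2.imwrite("pics/t5.png",b)
k=lambda x:cv2.resize(x,None,fx=4,fy=4,interpolation=2)
o=np.zeros((600,795,3),np.uint8);o[:560,:340]=k(a[140:280,315:400]);o[:480,345:785]=k(b[120:240,280:390])
cv2.imwrite("pics/c7.png",o)
```

```text
open t41.3 [0.6139, -0.0901, 0.2124] F [-0.4, -0.1, -0.5] op 0.501 ff 0.0
above knob t43.9 [0.6436, 0.0512, 0.2602] F [0.2, -0.1, -0.0] op 1.002 ff 0.0
[0.64360111 0.05190452]
```

View pics/c7.png

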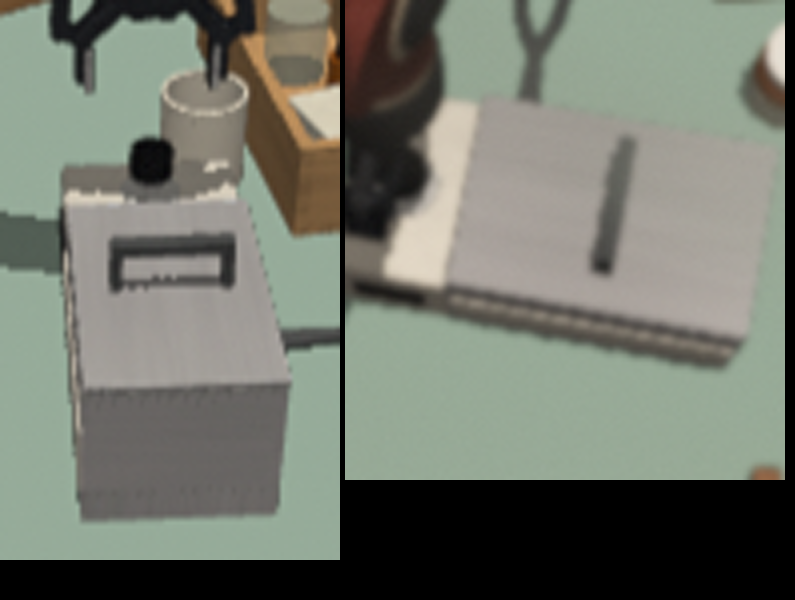

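The lid is seated: its edges are flush in both views, as they were at the start. The knob is centred between the fingers. I'll pull it now.

Run:
```python
from h import *
arm.line_to(P(KNOB,.188),velocity=.1);arm.pause(.2);st("at")
arm.move_gripper(0.0,80);arm.pause(.2);st("closed")
f0=arm.read_ft_force()[2];z=.188
arm.line_to(P(KNOB,.212),velocity=.06);arm.pause(.1);st("24mm");z=.212
while z<.2215:
    z+=.0015;arm.line_to(P(KNOB,z),velocity=.03);f=arm.read_ft_force()[2]-f0
    print("%.4f %.1f"%(z,f))
    if f<-16: break
arm.pause(.7);st("held")
cv2.imwrite("pics/s6.png",snapshot("side"))
arm.move_gripper(1.0);arm.pause(.3);st("released")
arm.line_to(P(KNOB,.30),velocity=.15);st("clear")
a=snapshot("side");b=snapshot("top");h=cv2.imread("pics/s6.png")
k=lambda x:cv2.resize(x,None,fx=4,fy=4,interpolation=2)
o=np.zeros((600,795,3),np.uint8);o[:400,:340]=k(h[150:250,315:400]);o[:400,345:685]=k(a[150:250,315:400]);
o[405:600,:312]=cv2.resize(b,(312,195),interpolation=3)
cv2.imwrite("pics/c8.png",o)
for l,p in(("s0",cv2.imread("pics/side0.png")),("held",h),("end",a)):
    ys,xs=np.nonzero(p[168:188,344:362].max(2)<50);print(l,ys.min()+168,ys.max()+168,xs.mean()+344)
```

```text
at t45.0 [0.6439, 0.0518, 0.1888] F [0.2, 0.5, 1.5] op 1.000 ff 0.0
closed t45.8 [0.6461, 0.0514, 0.1892] F [5.7, -0.4, 0.1] op 0.378 ff 79.2
24mm t46.4 [0.6461, 0.0515, 0.2117] F [7.8, -1.3, -6.9] op 0.376 ff 79.8
0.2135 -6.9
0.2150 -5.8
0.2165 -6.5
0.2180 -7.9
0.2195 -13.3
0.2210 -19.1
held t48.6 [0.6461, 0.0516, 0.2174] F [13.2, -3.1, -19.5] op 0.370 ff 81.9
released t49.5 [0.6436, 0.0519, 0.221] F [1.1, -0.4, -0.3] op 0.999 ff 0.0
clear t50.2 [0.6431, 0.0522, 0.2991] F [0.4, -0.2, -0.0] op 1.001 ff 0.0
s0 175 185 352.44329896907215
held 168 178 352.51181102362204
end 175 185 352.53465346534654
```

View pics/c8.png

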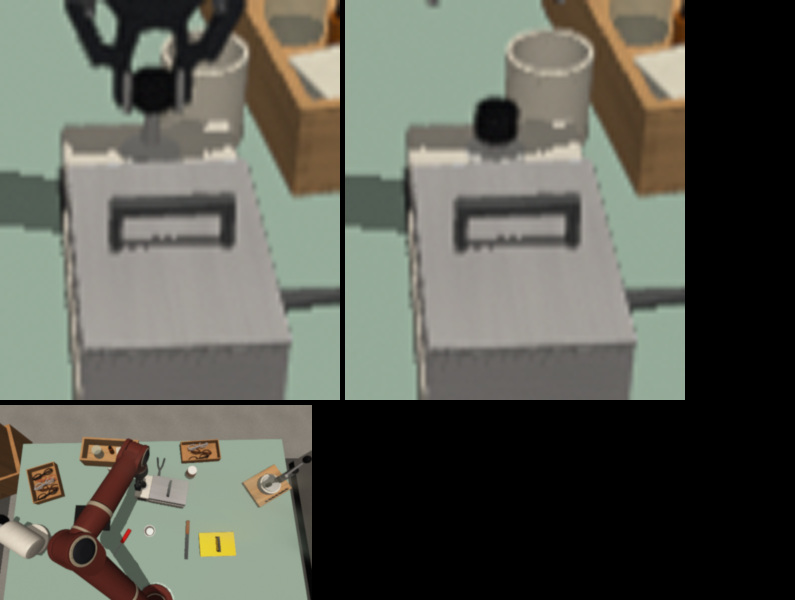

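The picture shows the knob pulled to its stop, where the force jumped 28 mm up and stayed there through the hold. It then sprang back to its starting pixel rows (175–185). The lid is flush and the bystanders visible in the picture have not moved.

```bash
python3 -c "
from station import ticket;print(ticket.finish_job())"
```

```text
the job is handed in; nothing more can be done
None
```

The job is done and handed in at about 50 s: the basket with the spectacles stands flat in the tank, the lid is seated again, and the knob was pulled to its stop, held for over half a second and sprang back home.

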